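# Turn the revolving specimen stage to the light window and switch on the illuminator

## Robot

A 6-joint arm with a two-finger parallel gripper is mounted at the origin on the work surface. World frame = base frame: x ahead of the robot, y to its left, z up, the work surface at z = 0. Lengths are in m, angles in degrees, forces in N, time in s.
With the tool pointing down it reaches from about 0.4 to 0.825 m from the base axis. Payload 7 kg.
Tool frame: the origin (TCP) lies at the very end of the fingers, on their centre line; the grasp point (between the pads) lies 19 mm behind it (r.grasp_offset is the z of the grasp point in the tool frame, in m); z points along the fingers, y is the direction in which the jaws open and shut (so a half turn about z gives the same grasp; the last joint's range is limited). The gripper opens to 88 mm and grips with 3 to 60 N. Pads are 19 mm wide; open, the fingers measure 130 mm over their backs; the gripper's body (78 mm by 193 mm) begins 47 mm behind the grasp point.
Start: joints at [-47.034, 20.546, 0.682, 0, -70.136, -16.507], TCP at [0.301, -0.604, 0.227] pointing down, gripper open.
Joint ranges: [-176.03, 176.03], [-82.01, 121.73], [-58.28, 71.71], [-173.87, 95.51], [-174.79, -0.11], [-173.66, 173.66]. Speed limits (degrees/s): [136.94, 136.94, 172.46, 180, 180, 180].

## Interface

Orientations are given as [roll, pitch, yaw] about the fixed x, y, z axes, in that order (R = Rz(yaw) Ry(pitch) Rx(roll)).
In Python, from plant import r gives the robot as it stands.
- The arm moves only by the tool carry_out, never from a script. Its argument "plan" is a list of rows, each a list of 6 numbers: the shift along the world's x, y, z in m, then the turn, a rotation vector about the world's x, y, z in rad. In form: [[tx, ty, tz, wx, wy, wz], ...]. A call has 1 to 12 rows; each row shifts and turns the pose as measured when the row begins; what a row does not reach is not made up. A row lasts 1/12 s, in which the tool goes at most 41.7 mm and 7.16 degrees, less where a joint would pass 70% of its speed; a pose out of reach is approached as far as the arm can. A call with a gripper value outside its range is refused whole. "fingers" is the closure, from -1 (fully open) to 1 (shut), set as the call begins (left out, the last holds). The fingers move at their own pace and stop on an object; "force" is the grip in N (left out, the last holds). Time passes only in rows, so rows that do not move let the fingers close. It gives the time, the measured TCP pose, the force and the opening at its end, in the units of the state.
- r.get_state(): the state, without advancing time (a new reading comes with each control period).
- r.capture(name): name is "scene" or "top" or "wrist"; returns the picture (400x640x3 uint8, red, green, blue); there is no depth.
- r.camera_model(name): a dict with "fov_y" (degrees; the focal length in pixels is half the picture's height over the tangent of half this angle, whatever the lens; pixels are square), "cx", "cy" (the principal point, pixels), "R" (3x3) and "t" (3): a world point X has camera coordinates R X + t; the wrist camera has in their place "mount" (4x4, takes a point from camera to tool coordinates, whose origin is the TCP and whose axes are the flange's). Camera axes: x right, y down, z forward; pixel columns grow to the right and rows downward; lengths in m; the calibration is good to about 2 mm. A picture is of the moment at which its call begins: read the wrist's pose just before it. camera_model takes no time and is no camera call.
- r.close_job(): hands the job in, once; it reports no verdict.
The state is a dict: "time_s": time; "joints": joint angles; "qd": joint speeds; "joint_torque": joint torques, N m; "tcp_pos": TCP position; "eef_rot": TCP orientation; "contact_force": force on the tool from outside, world axes, zero at the start; "moment": the same for the moment, N m; "gripper_width": finger opening in m.
Only numpy, scipy, OpenCV 4.12 (cv2) and the standard library are available. Lean on these libraries where they do the work, as an engineer would, in place of code of your own. Each camera call takes 0.05 s, during which the arm holds its last target.

## Task

Turn the white revolving stage by pushing on its lobed rim with a fingertip until the red-lidded pot stands over the middle of the frosted light window at the front of the chrome base and the stage rests there. Then press the illuminator's push-button fully down and let it go, leaving the stage where it is. Do not grip, push or lift any of the pots, which must stay standing in their holes, and leave the other things on the desk alone.

Things in the scene. Friction and masses are not known exactly. Their poses are not given: they have to be found in the camera images.
- illuminator: fixed chrome illuminator base: round foot plate 280 mm across, 12 mm high, with a drum (96 mm across) that carries the stage. A wing of the plate (70 mm wide, also 12 mm high, ending 245 mm from the centre) runs along own +y and carries the button. Origin on the stage's axis at desk level; own -x points to its front, where the light window is, up to 30 degrees off the robot's side; z up
- light_window (a point): goal point, fixed to the base 85 mm in front of the stage's axis, 46 mm above the desk, over the frosted white light window (70 x 32 mm, black border, black index line at the outer end) set flush in the foot plate. A pot's underside centre lies here when its lobe stands exactly over the window. A lobe there hides the inner part; the outer 25 mm with the index line show beyond the rim
- stage (a joint): turning of the white ceramic stage about its upright axis since the start (rad, 0 at the start, growing anticlockwise seen from above). It turns either way without end, with light bearing friction (0.06 N m, under 1 N at the rim), and stays where it is left. Four neighbouring lobes hold pots, two are empty; the holes are 27 mm wide, 10 mm deep
- stage_center (a point): centre of the stage's top, on its axis, 56 mm above the desk. The stage is 16 mm thick (underside 28 mm above the foot plate): a core of 70 mm radius with six round lobes of 25 mm radius centred 85 mm from the axis, 60 degrees apart, reaching out to 110 mm. Between lobes are open scallops, at least 35 mm wide, for a finger to push on a lobe's side. Low hub 36 mm across, 6 mm high
- lamp_button_top (a point): centre of the top of the round chrome push-button (28 mm across, in a black collar) on the wing, 195 mm from the stage's axis; it is pressed straight down
- lamp_button (a joint): travel of the push-button (m): 0 released, 0.006 fully down at about 5 N; it springs back when let go
- pot_red: the wanted specimen pot: glass, 25 mm across, with a RED lid 29 mm across, 30 mm high over all, loose, standing in a lobe's hole (underside 46 mm, lid top 76 mm above the desk) and riding round with the stage. Origin at the centre of its underside, z up
- pot_white_1: another specimen pot of the same size and seating, with a WHITE lid; origin at the centre of its underside, z up
- pot_white_2: another specimen pot of the same size and seating, with a WHITE lid; origin at the centre of its underside, z up
- pot_white_3: another specimen pot of the same size and seating, with a WHITE lid; origin at the centre of its underside, z up
- dish_1: bottom dish of the loose stack of three covered glass petri dishes, each 92 mm across and 17 mm high; origin at the centre of its underside; to be left alone
- dish_2: middle dish of the loose stack of three covered glass petri dishes, each 92 mm across and 17 mm high; origin at the centre of its underside; to be left alone
- dish_3: top dish of the loose stack of three covered glass petri dishes, each 92 mm across and 17 mm high; origin at the centre of its underside; to be left alone
- unit_tray: loose grey polymer unit tray with pinned beetles, 120 x 160 x 42 mm; origin at the centre of its underside; to be left alone
- forceps: fine titanium forceps lying on the desk, 130 mm long along own x, 14 mm wide, 8 mm high; origin near the middle at desk level; to be left alone
- loupe: black loupe standing on the desk, 48 mm across, 34 mm high; origin at the centre of its underside; to be left alone
- bottle: amber glass bottle with black cap, 52 mm across, 85 mm high; origin at the centre of its underside; to be left alone

How it is judged (in metres and radians):
On the way, in this order (a step that is already met when the one before it is completed fails the run):
1. the red-lidded pot stands over the light window (within 8 mm) and the stage is at rest (horizontal distance between pot_red and light_window below 0.008 m and velocity of joint stage between -0.05 and 0.05 rad/s), for 0.3 s.
2. the push-button is pressed down (over 4.5 mm of its 6 mm) with the pot over the window (horizontal distance between pot_red and light_window below 0.008 m and value of joint lamp_button above 0.0045 m), for 0.05 s.
At the end, for the whole second after the job is handed in: The red-lidded pot's centre is within 8 mm (horizontally) of the point over the light window, the stage at rest, the button released, all four pots upright in their holes and the other things within 15 mm of where they stood (all of step 1 and value of joint lamp_button below 0.0015 m and height (world z) of pot_red between 0.043 and 0.049 m and angle between each of pot_red, pot_white_1, pot_white_2, pot_white_3's own z axis and vertical below 0.12 rad and height (world z) of pot_white_1 between 0.043 and 0.049 m and height (world z) of pot_white_2 between 0.043 and 0.049 m and height (world z) of pot_white_3 between 0.043 and 0.049 m and distance of each of dish_1, dish_2, dish_3, unit_tray, forceps, loupe, bottle from where it was at the start of the episode below 0.015 m); the robot touches nothing.
It fails at once if the robot handles a pot (presses on it with more than 2 N) (contact force between any of the fingers, the arm and pot_red above 2 N or contact force between any of the fingers, the arm and pot_white_1 above 2 N or contact force between any of the fingers, the arm and pot_white_2 above 2 N or contact force between any of the fingers, the arm and pot_white_3 above 2 N).
It fails at once if a pot is lifted out of its hole or tipped (height (world z) of any of pot_red, pot_white_1, pot_white_2, pot_white_3 above 0.051 m or angle between any of pot_red, pot_white_1, pot_white_2, pot_white_3's own z axis and vertical above 0.25 rad).
It fails at once if a dish, the tray, the forceps, the loupe or the bottle is shifted by more than 15 mm (distance of any of dish_1, dish_2, dish_3, unit_tray, forceps, loupe, bottle from where it was at the start of the episode above 0.015 m).
It also fails if it takes over 51 s, if anything falls off the work surface, if the arm or the gripper's body presses on something with over 40 N, if the wrist force passes 120 N, or if a joint passes its speed limit or range.

## Working session

There is one attempt and no reset: what is moved stays moved. The work goes in short steps, Python scripts to look and compute and a tool call to move; the robot and the scene stay as the last step left them, time stands still between calls to the robot, and variables do not carry over. Pictures are saved under pics/ and viewed, and the job is handed in when it is done.

Besides the shell and the picture viewer there is one more tool, called after "Call:" as name([rows], argument=value, ...), one row to a line, values as JSON. carry_out: Moves the arm, as the interface text tells. Its arguments: {"type":"object","properties":{"plan":{"type":"array"},"fingers":{"type":"number"},"force":{"type":"number"}},"required":["plan"]}

```bash
mkdir -p pics; ls; python3 - <<'E'
from plant import r
import cv2
print(r.get_state())
for n in("scene","top"):
    im=r.capture(n); cv2.imwrite(f"pics/{n}0.png",im[:,:,::-1]); print(n,r.camera_model(n))
E
```

```text
pics
{'time_s': 0.0, 'joints': array([-4.70338374e+01,  2.05923750e+01,  6.33436490e-01, -2.09309984e-02,
       -7.01364726e+01, -1.65073749e+01]), 'qd': array([-0.00820711,  0.06503719,  0.03489023, -0.1016311 , -0.05782735,
       -0.07757959]), 'joint_torque': array([-4.91702815e-05, -5.82710302e+01,  2.93061322e+01,  6.99741170e+00,
        6.84738407e-03, -1.72221044e-04]), 'tcp_pos': array([ 0.30050943, -0.60385874,  0.22560698]), 'eef_rot': array([ 1.79902930e+02, -8.24740412e-03, -1.53548334e+02]), 'contact_force': array([ 0.0441151 ,  0.83682512, -0.04043111]), 'moment': array([-0.07612241, -0.03548998,  0.06084855]), 'gripper_width': 0.08766287508691614}
scene {'fov_y': 46.32738577296278, 'cx': 325.15185377397216, 'cy': 199.96109040054284, 'R': array([[-0.64428154,  0.76478745, -0.00120535],
       [ 0.50734625,  0.4262244 , -0.7489543 ],
       [-0.5722771 , -0.48314896, -0.66262056]]), 't': array([ 0.32896817, -0.20156241,  1.58768753])}
top {'fov_y': 42.00159051772046, 'cx': 322.34930973109175, 'cy': 198.63249001642947, 'R': array([[ 0.01719592, -0.99983382, -0.00605185],
       [-0.98289251, -0.01579384, -0.18350166],
       [ 0.18337559,  0.0091038 , -0.98300077]]), 't': array([0.0070011 , 0.51427331, 1.35194249])}
```

View pics/scene0.png

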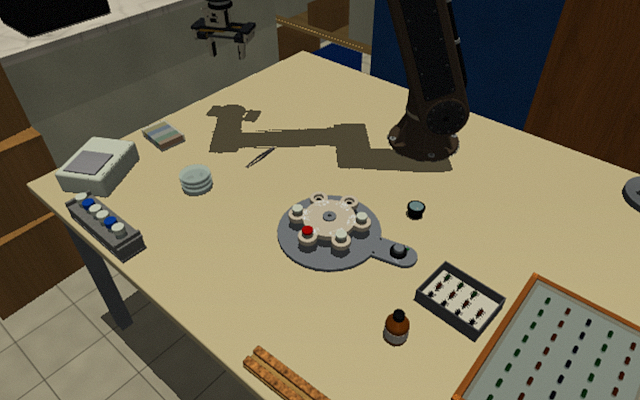

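View pics/top0.png

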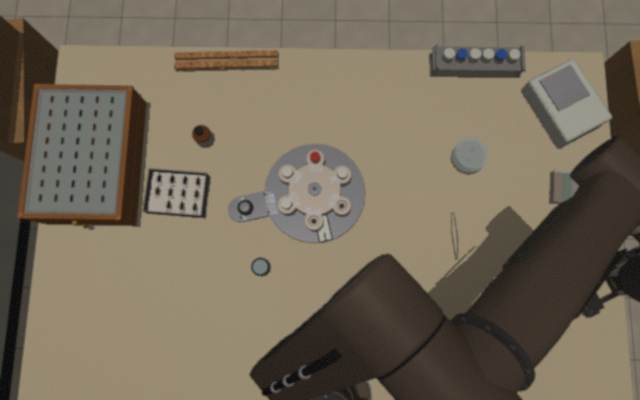

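The top view shows the red pot at (315,157), the window at (323,230), the hub at (314,188) and the button at (245,207). Next I measure them.

```bash
cat > h.py <<'E'
from plant import r
import numpy as np, cv2
def ray(n,u,v,z):
    m=r.camera_model(n); f=200/np.tan(np.radians(m["fov_y"]/2))
    d=np.array([(u-m["cx"])/f,(v-m["cy"])/f,1]); R=np.array(m["R"]);t=np.array(m["t"])
    o=-R.T@t; w=R.T@d; return o+w*(z-o[2])/w[2]
def proj(n,X):
    m=r.camera_model(n); f=200/np.tan(np.radians(m["fov_y"]/2))
    c=np.array(m["R"])@np.array(X)+np.array(m["t"]); return np.array([m["cx"]+f*c[0]/c[2],m["cy"]+f*c[1]/c[2]])
E
python3 - <<'E'
import cv2,numpy as np
from h import *
im=cv2.imread("pics/top0.png")
c=im[135:260,220:380]; cv2.imwrite("pics/t0z.png",cv2.resize(c,None,fx=4.7,fy=4.7,interpolation=cv2.INTER_CUBIC))
im2=cv2.imread("pics/scene0.png")
c=im2[180:280,265:425]; cv2.imwrite("pics/s0z.png",cv2.resize(c,None,fx=4.7,fy=4.7,interpolation=cv2.INTER_CUBIC))
for n,i in(("top",im),("scene",im2)):
    b,g,rr=[i[:,:,k].astype(int) for k in range(3)]
    m=((rr>120)&(g<70)&(b<70)).astype(np.uint8)
    k,l,s,ce=cv2.connectedComponentsWithStats(m)
    for j in range(1,k):
        if s[j,4]>15: print(n,s[j],ce[j],ray(n,*ce[j],.075))
E
```

```text
top [311 152   9   9  60] [314.7        156.36666667] [0.62358265 0.03772739 0.075     ]
scene [302 226  11   7  64] [306.953125 229.046875] [0.62189851 0.03455746 0.075     ]
scene [521 276  12  22  35] [525.48571429 287.65714286] [0.44820045 0.52384085 0.075     ]
scene [540 277  32  18  55] [555.49090909 285.45454545] [0.39967642 0.57213478 0.075     ]
scene [509 301   9  12  26] [513.61538462 306.61538462] [0.51298807 0.52454782 0.075     ]
scene [599 308  20  12  42] [610.21428571 313.38095238] [0.3992745 0.6861525 0.075    ]
scene [494 312  18  26  83] [502.02409639 324.54216867] [0.57054187 0.5245956  0.075     ]
scene [624 320  11   7  17] [629. 323.] [0.39922948 0.72257156 0.075     ]
scene [479 338  14  20  34] [485.94117647 346.97058824] [0.63937376 0.52227179 0.075     ]
scene [466 359  13  19  35] [472.37142857 367.6       ] [0.69650777 0.52206809 0.075     ]
scene [454 378  13  17  30] [460.6 385.4] [0.74272186 0.52181508 0.075     ]
```

View pics/t0z.png

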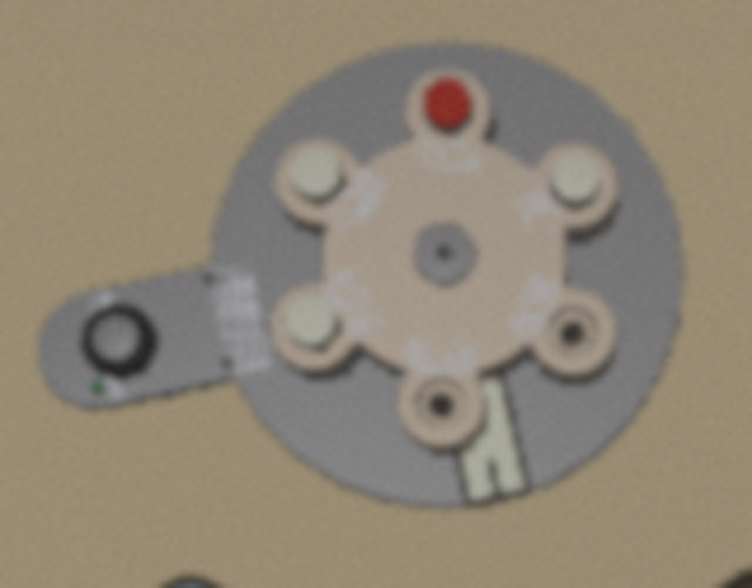

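View pics/s0z.png

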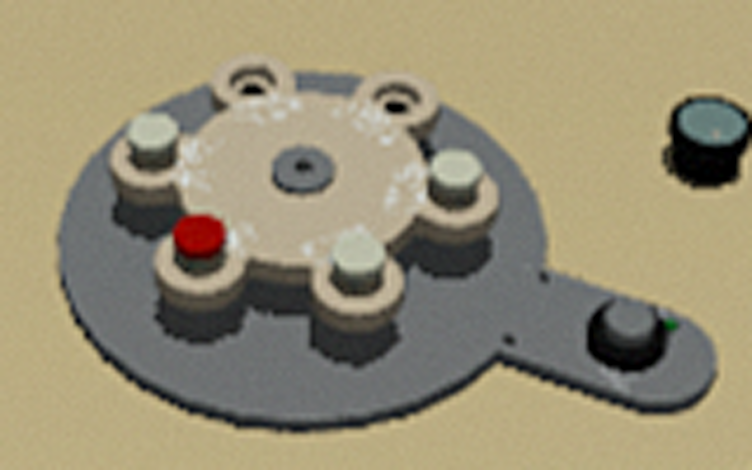

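```bash
cat > m.py <<'E'
from h import *
T=lambda x,y:((x+.5)/4.7-.5+220,(y+.5)/4.7-.5+135)
S=lambda x,y:((x+.5)/4.7-.5+265,(y+.5)/4.7-.5+180)
def p(l,n,q,z): print(l,n,ray(n,*q,z)[:2].round(4))
p("hub","top",T(444,252),.062); p("hub","scene",S(302,168),.062)
p("red","top",T(447,103),.076); p("red","scene",S(200,235),.076)
p("winend","top",T(497,496),.012)
p("winL","top",T(468,500),.012); p("winR","top",T(526,490),.012)
p("btn","top",T(116,335),.03);p("btn","scene",S(632,318),.03)
for a in [(447,103),(577,180),(316,173),(310,323)]: p("lid","top",T(*a),.076)
for a in [(572,333),(441,404)]: p("hole","top",T(*a),.056)
p("loupe","top",(261,266),.034);p("bottle","top",(201,133),.085)
p("plateL","top",T(211,270),.012);p("plateR","top",T(684,270),.012)
p("plateT","top",T(448,40),.012);p("plateB","top",T(448,508),.012)
E
python3 m.py
```

```text
hub top [0.5393 0.038 ]
hub scene [0.538  0.0358]
red top [0.6229 0.0377]
red scene [0.6238 0.0369]
winend top [0.4062 0.0058]
winL top [0.4036 0.0225]
winR top [ 0.41   -0.0109]
btn top [0.4939 0.2274]
btn scene [0.4879 0.2249]
lid top [0.6229 0.0377]
lid top [ 0.5791 -0.0367]
lid top [0.5809 0.1109]
lid top [0.4947 0.1117]
hole top [ 0.4948 -0.0353]
hole top [0.453  0.0381]
loupe top [0.3324 0.1752]
bottle top [0.6808 0.3435]
plateL top [0.5367 0.1761]
plateR top [ 0.5411 -0.1019]
plateT top [0.6792 0.0395]
plateB top [0.3988 0.0339]
```

Call:
carry_out([
  [0.009,0.035,0,0,0,0.12],
  [0.009,0.035,0,0,0,0.12],
  [0.009,0.035,0,0,0,0.12],
  [0.009,0.035,0,0,0,0.12],
  [0.009,0.035,0,0,0,0.12],
  [0.009,0.035,0,0,0,0.12],
  [0.009,0.035,0,0,0,0.12],
  [0.009,0.035,0,0,0,0.12],
  [0.009,0.035,0,0,0,0.12],
  [0.009,0.035,0,0,0,0.12],
  [0.009,0.035,0,0,0,0.12],
  [0.009,0.035,0,0,0,0.12],
], fingers=1, force=20)

```text
time_s: 1.1
tcp_pos: [0.404, -0.1703, 0.2178]
eef_rot: [179.4, -0.0, -68.3]
contact_force: [1.4, 0.5, -0.0]
gripper_width: 0.0131
```

Call:
carry_out([
  [0.01,0.03,0.005,0,0,0.05],
  [0.01,0.03,0.005,0,0,0.05],
  [0.01,0.03,0.005,0,0,0.045],
  [0.01,0.03,0,0,0,0],
  [0.007,0.02,0,0,0,0],
  [0,0,0,0,0,0],
])

```text
time_s: 1.6
tcp_pos: [0.4513, -0.0173, 0.2335]
eef_rot: [179.5, 0.0, -58.7]
contact_force: [1.4, -0.2, 0.0]
gripper_width: 0.0006
```

```bash
python3 - <<'E'
from h import *
s=r.get_state(); print(s['tcp_pos'],s['eef_rot'],s['joints'],s['gripper_width'])
im=r.capture("wrist"); cv2.imwrite("pics/w1.png",im[:,:,::-1]); print(r.camera_model("wrist"))
im=r.capture("top"); cv2.imwrite("pics/t1.png",im[:,:,::-1])
E
```

```text
[ 0.45128384 -0.01733696  0.233526  ] [ 1.79466040e+02  4.64712105e-02 -5.86715803e+01] [ 2.29607344e+01 -1.06115044e+00 -2.51002583e+01  3.45995339e-02
 -6.64959339e+01  8.35395493e+00] 0.0005982366832509798
{'fov_y': 60.575994762410126, 'cx': 317.295405753514, 'cy': 196.89703785116197, 'mount': array([[ 8.36035317e-04, -9.50549861e-01, -3.10570867e-01,
         8.62970286e-02],
       [ 9.99999556e-01,  9.29588022e-04, -1.53217267e-04,
        -5.66113041e-04],
       [ 4.34343609e-04, -3.10570601e-01,  9.50550216e-01,
        -1.57527603e-01],
       [ 0.00000000e+00,  0.00000000e+00,  0.00000000e+00,
         1.00000000e+00]])}
```

View pics/w1.png

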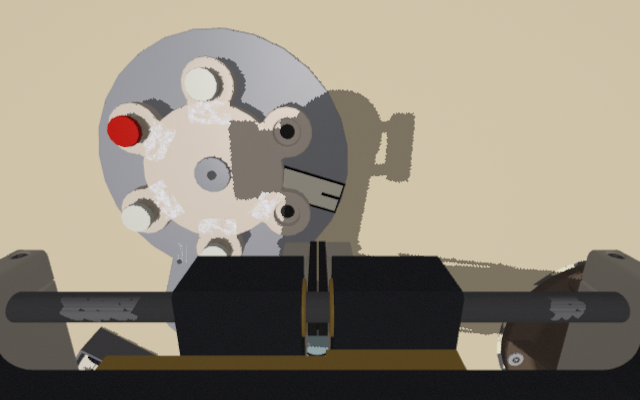

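The wrist view shows the hub at (211,174), the window's outer end near (339,198), the two empty holes at (287,131) and (287,211), and the red lid at (124,131). I'll use these to check the earlier measurements.

```bash
cat >> h.py <<'E'
from scipy.spatial.transform import Rotation as Ro
def wray(s,u,v,z):
    m=r.camera_model("wrist"); f=200/np.tan(np.radians(m["fov_y"]/2)); M=np.array(m["mount"])
    Rt=Ro.from_euler("xyz",s['eef_rot'],degrees=True).as_matrix()
    d=M[:3,:3]@np.array([(u-m["cx"])/f,(v-m["cy"])/f,1])
    o=Rt@M[:3,3]+s['tcp_pos']; w=Rt@d; return (o+w*(z-o[2])/w[2])[:2].round(4)
E
python3 - <<'E'
from h import *
s=r.get_state()
for n,u,v,z in[("hub",211.5,174,.062),("hole",287,131,.056),("hole",287.5,211,.056),("red",124,131,.076),("lid",200,84,.076),("lid",136,219,.076),("w1",344,185,.012),("w2",334,211,.012),("w_in",286,167,.012)]: print(n,wray(s,u,v,z))
E
python3 -c "
import cv2;i=cv2.imread('pics/w1.png')[120:240,230:360];cv2.imwrite('pics/w1z.png',cv2.resize(i,None,fx=4.5,fy=4.5,interpolation=2))"
```

```text
hub [0.5396 0.0318]
hole [ 0.4969 -0.0423]
hole [0.4555 0.029 ]
red [0.6228 0.0311]
lid [ 0.5816 -0.0412]
lid [0.5811 0.1059]
w1 [ 0.4102 -0.0163]
w2 [0.4031 0.0167]
w_in [ 4.778e-01 -2.000e-04]
```

View pics/w1z.png

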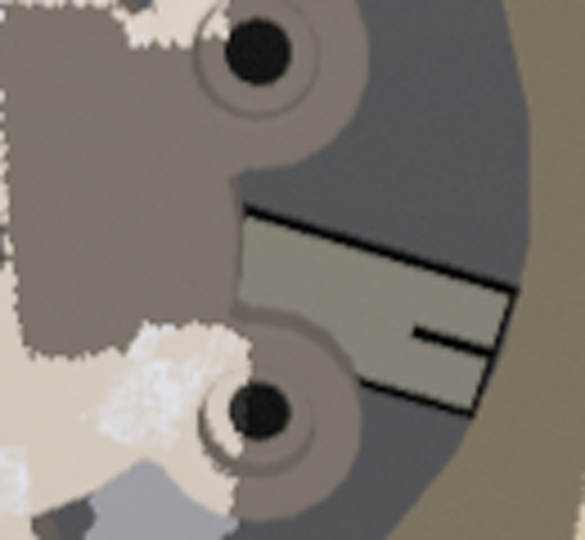

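Call:
carry_out([
  [-0.007,-0.002,-0.02,0.009,0,-0.1],
  [0,0,-0.03,0,0,-0.1],
  [0,0,-0.035,0,0,0],
  [0,0,-0.03,0,0,0],
  [0,0,-0.015,0,0,0],
  [0,0,0,0,0,0],
])

```text
time_s: 2.2
tcp_pos: [0.4409, -0.0263, 0.1002]
eef_rot: [179.9, 0.5, -71.0]
contact_force: [-1.2, -0.0, -0.7]
gripper_width: 0.0006
```

```bash
python3 - <<'E'
from h import *
s=r.get_state(); print(s['tcp_pos'],s['eef_rot'],s['joints'])
im=r.capture("wrist"); cv2.imwrite("pics/w2.png",im[:,:,::-1])
im=r.capture("scene")[150:300,230:470]; cv2.imwrite("pics/s2.png",cv2.resize(im[:,:,::-1],None,fx=3.3,fy=3.3,interpolation=2))
E
```

```text
[ 0.4408922  -0.02632287  0.10022195] [179.89863692   0.47634398 -71.03524356] [ 21.86325615   6.04007716 -37.13404151  -0.65851926 -46.90491856
  -2.44783639]
```

View pics/w2.png

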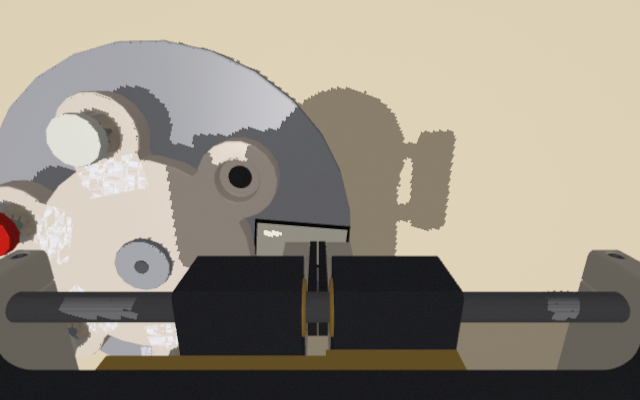

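View pics/s2.png

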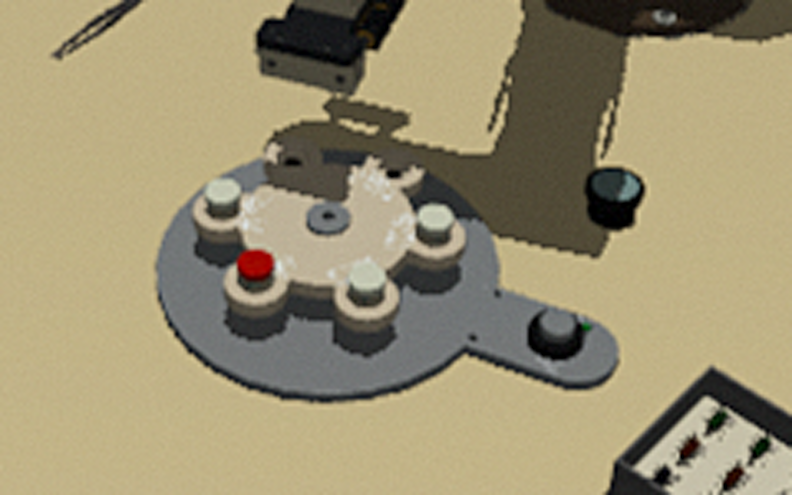

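Call:
carry_out([
  [0.008,0.006,0,0,0,0],
  [0,0,0,0,0,0],
  [0,0,-0.025,0,0,0],
  [0,0,-0.02,0,0,0],
  [0,0,-0.01,0,0,0],
  [0,0,-0.002,0,0,0],
  [0,0,0,0,0,0],
])

```text
time_s: 2.88
tcp_pos: [0.4611, -0.017, 0.054]
eef_rot: [-178.7, 0.4, -70.9]
contact_force: [-0.0, -0.0, 1.1]
gripper_width: 0.0004
```

```bash
python3 - <<'E'
from h import *
s=r.get_state(); print(s['tcp_pos'],s['eef_rot'],s['joints'],s['contact_force'])
im=r.capture("wrist"); cv2.imwrite("pics/w3.png",im[:,:,::-1])
im=r.capture("scene")[150:300,230:470]; cv2.imwrite("pics/s3.png",cv2.resize(im[:,:,::-1],None,fx=3.3,fy=3.3,interpolation=2))
s=r.get_state(); print(s['tcp_pos'],s['eef_rot'],s['joints'],s['contact_force'])
E
```

```text
[ 0.46105376 -0.01700126  0.05402653] [-178.74641498    0.38055431  -70.91573949] [ 22.17076445  11.16116206 -39.00063896  -0.50113201 -38.56699175
  -2.70230721] [-0.03647646 -0.01953217  1.05262431]
[ 0.46132873 -0.01691096  0.05456617] [-178.68569657    0.38101412  -70.91290013] [ 22.17050786  11.10230953 -38.98176463  -0.49654091 -38.5840604
  -2.70323362] [-0.90775395  0.64188782  0.80189547]
```

View pics/w3.png

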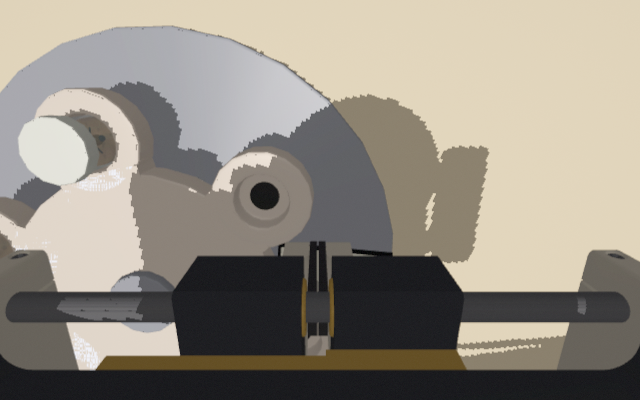

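View pics/s3.png

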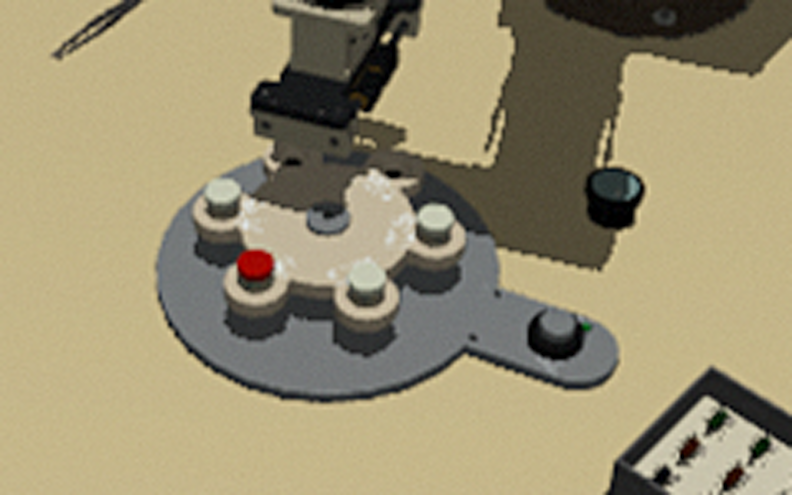

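Call:
carry_out([
  [0,0,0.01,0,0,0],
  [-0.006,-0.004,0.003,-0.023,0,0],
  [-0.006,-0.003,0,0,0,0],
  [0,0,0,0,0,0],
  [0,0,0,0,0,0],
])

```text
time_s: 3.4
tcp_pos: [0.4517, -0.023, 0.0724]
eef_rot: [-178.7, -0.9, -70.9]
contact_force: [0.2, 0.1, -0.4]
gripper_width: 0.0002
```

```bash
cat > st.py <<'E'
from h import *
s=r.get_state(); R=Ro.from_euler("xyz",s['eef_rot'],degrees=True)
Rd=Ro.from_euler("xyz",[180,0,s['eef_rot'][2]],degrees=True)
C=np.array([.539,.035]); d=s['tcp_pos'][:2]-C
print("tcp",s['tcp_pos'].round(4),"yaw",s['eef_rot'][2].round(1),"phi",np.degrees(np.arctan2(d[1],d[0])).round(1)%360,"r",np.hypot(*d).round(4),"fix",(Rd*R.inv()).as_rotvec().round(3),"F",s['contact_force'].round(2),"q",s['joints'].round(1))
E
python3 st.py
```

```text
tcp [ 0.4517 -0.023   0.0724] yaw -70.9 phi 213.6 r 0.1049 fix [ 0.007  0.027 -0.   ] F [ 0.19  0.06 -0.38] q [ 23.    8.3 -40.1   1.5 -40.3  -5. ]
```

Call:
carry_out([
  [0,0,0,0.007,0.027,0],
  [0,0,-0.006,0,0,0],
  [0,0,-0.006,0,0,0],
  [0,0,-0.006,0,0,0],
  [0,0,-0.006,0,0,0],
  [0,0,-0.004,0,0,0],
  [0,0,0,0,0,0],
])

```text
time_s: 3.98
tcp_pos: [0.4516, -0.0229, 0.0415]
eef_rot: [-179.9, 0.1, -70.9]
contact_force: [-1.0, -0.8, -0.3]
gripper_width: 0.0006
```

```bash
python3 st.py
```

```text
tcp [ 0.4516 -0.0229  0.0415] yaw -70.9 phi 213.6 r 0.1048 fix [-0.002  0.002  0.   ] F [-0.96 -0.8  -0.26] q [ 22.1  12.1 -40.3  -0.2 -37.5  -2.9]
```

```bash
cat > arc.py <<'E'
import sys
from h import *
s=r.get_state(); C=np.array([.539,.035]); p=s['tcp_pos'][:2]
phi0=np.degrees(np.arctan2(*(p-C)[::-1]))%360
tot,n,rad=float(sys.argv[1]),int(sys.argv[2]),float(sys.argv[3])
print(phi0)
for i in range(1,n+1):
    f=np.radians(phi0+tot*i/n); r0=np.hypot(*(p-C)) if i==1 else np.hypot(*(q-C))
    q2=C+rad*np.array([np.cos(f),np.sin(f)]); d=(q2-(p if i==1 else q)).round(3); q=(p if i==1 else q)+d; print(list(d))
E
python3 arc.py -66 12 .105
```

```text
213.5569167744443
[np.float64(-0.005), np.float64(0.009)]
[np.float64(-0.005), np.float64(0.009)]
[np.float64(-0.003), np.float64(0.009)]
[np.float64(-0.003), np.float64(0.01)]
[np.float64(-0.001), np.float64(0.01)]
[np.float64(-0.001), np.float64(0.01)]
[np.float64(0.001), np.float64(0.01)]
[np.float64(0.001), np.float64(0.01)]
[np.float64(0.002), np.float64(0.01)]
[np.float64(0.004), np.float64(0.009)]
[np.float64(0.004), np.float64(0.01)]
[np.float64(0.005), np.float64(0.008)]
```

Call:
carry_out([
  [-0.005,0.009,0,0,0,-0.08],
  [-0.005,0.009,0,0,0,-0.08],
  [-0.003,0.009,0,0,0,-0.08],
  [-0.003,0.01,0,0,0,-0.08],
  [-0.001,0.01,0,0,0,-0.08],
  [-0.001,0.01,0,0,0,-0.08],
  [0.001,0.01,0,0,0,-0.08],
  [0.001,0.01,0,0,0,-0.08],
  [0.002,0.01,0,0,0,-0.08],
  [0.004,0.009,0,0,0,-0.08],
  [0.004,0.01,0,0,0,-0.08],
  [0.005,0.008,0,0,0,-0.08],
])

```text
time_s: 4.98
tcp_pos: [0.4452, 0.092, 0.0385]
eef_rot: [179.8, -0.3, -128.5]
contact_force: [-0.4, -1.1, 0.8]
gripper_width: 0.0005
```

```bash
python3 st.py; python3 - <<'E'
from h import *
im=r.capture("scene")[150:300,230:470]; cv2.imwrite("pics/s4.png",cv2.resize(im[:,:,::-1],None,fx=3.3,fy=3.3,interpolation=2))
im=r.capture("top")[120:280,200:400]; cv2.imwrite("pics/t4.png",cv2.resize(im[:,:,::-1],None,fx=3.7,fy=3.7,interpolation=2))
E
python3 arc.py -66 12 .106
```

```text
tcp [0.4452 0.092  0.0385] yaw -128.5 phi 148.7 r 0.1098 fix [ 0.002 -0.006  0.   ] F [-0.37 -1.08  0.81] q [ 36.5  12.9 -39.8  -0.2 -37.7 -74.9]
148.15673260998437
[np.float64(0.008), np.float64(0.007)]
[np.float64(0.007), np.float64(0.007)]
[np.float64(0.007), np.float64(0.008)]
[np.float64(0.008), np.float64(0.006)]
[np.float64(0.009), np.float64(0.006)]
[np.float64(0.009), np.float64(0.004)]
[np.float64(0.009), np.float64(0.004)]
[np.float64(0.01), np.float64(0.003)]
[np.float64(0.01), np.float64(0.002)]
[np.float64(0.01), np.float64(0.001)]
[np.float64(0.01), np.float64(0.0)]
[np.float64(0.01), np.float64(-0.001)]
```

View pics/s4.png

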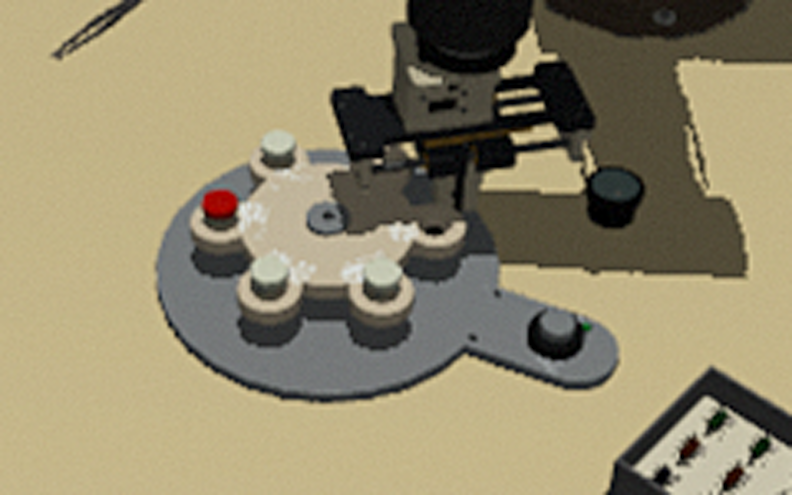

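View pics/t4.png

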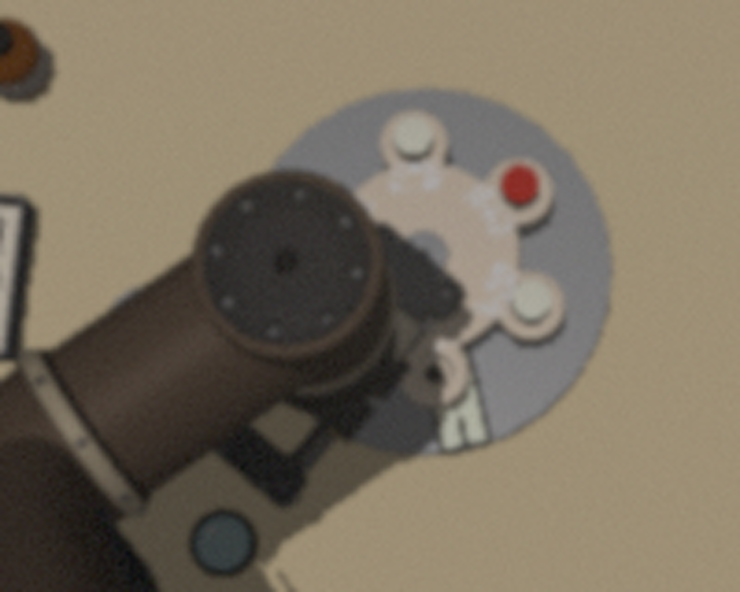

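Call:
carry_out([
  [0.008,0.007,0.002,0,0,-0.08],
  [0.007,0.007,0,0,0,-0.08],
  [0.007,0.008,0,0,0,-0.08],
  [0.008,0.006,0,0,0,-0.08],
  [0.009,0.006,0,0,0,-0.08],
  [0.009,0.004,0,0,0,-0.08],
  [0.009,0.004,0,0,0,-0.08],
  [0.01,0.003,0,0,0,-0.08],
  [0.01,0.002,0,0,0,-0.08],
  [0.01,0.001,0,0,0,-0.08],
  [0.01,0,0,0,0,-0.08],
  [0.01,-0.001,0,0,0,-0.08],
])

```text
time_s: 6.08
tcp_pos: [0.5467, 0.1341, 0.0372]
eef_rot: [179.8, -1.0, 176.5]
contact_force: [-0.8, 1.1, 0.7]
gripper_width: 0.0005
```

```bash
python3 st.py; python3 - <<'E'
from h import *
im=r.capture("scene")[150:300,230:470]; cv2.imwrite("pics/s5.png",cv2.resize(im[:,:,::-1],None,fx=3.3,fy=3.3,interpolation=2))
im=r.capture("top")[120:280,200:400]; cv2.imwrite("pics/t5.png",cv2.resize(im[:,:,::-1],None,fx=3.7,fy=3.7,interpolation=2))
im=cv2.imread("pics/t5.png")
for n in("top","scene"):
    i=r.capture(n).astype(int); m=((i[:,:,0]>110)&(i[:,:,1]<70)&(i[:,:,2]<70)); 
    ys,xs=np.nonzero(m); k=(abs(ys-200)<60)&(abs(xs-320)<80); q=ray(n,xs[k].mean(),ys[k].mean(),.075)[:2]; d=q-[.539,.036]; print(n,k.sum(),q,np.degrees(np.arctan2(d[1],d[0])),np.hypot(*d))
E
python3 arc.py -30 6 .106
```

```text
tcp [0.5467 0.1341 0.0372] yaw 176.5 phi 85.6 r 0.0994 fix [-0.005 -0.017  0.   ] F [-0.76  1.1   0.73] q [  33.1   21.8  -25.4   -1.2  -43.5 -125.7]
top 63 [ 0.49142946 -0.03314711] -124.52647062593724 0.08393020565578697
scene 53 [ 0.49154155 -0.03577275] -123.47395717427557 0.0860443584604642
85.87640844149072
[np.float64(0.01), np.float64(0.006)]
[np.float64(0.009), np.float64(-0.002)]
[np.float64(0.009), np.float64(-0.003)]
[np.float64(0.008), np.float64(-0.003)]
[np.float64(0.008), np.float64(-0.004)]
[np.float64(0.008), np.float64(-0.005)]
```

View pics/s5.png

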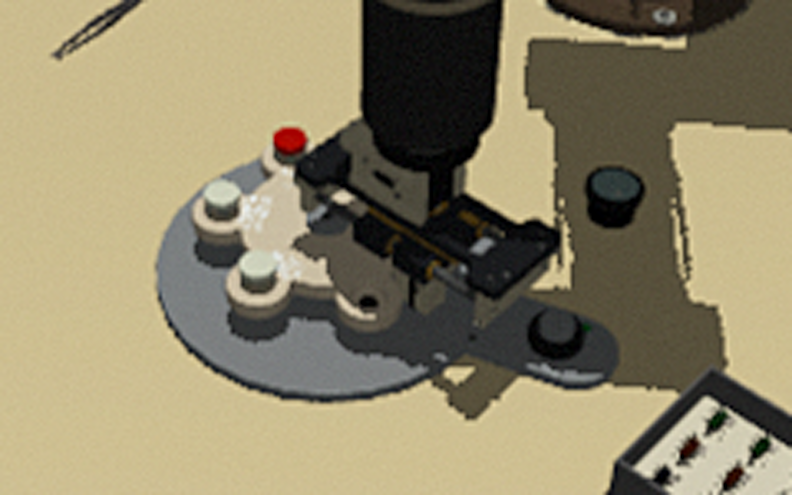

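View pics/t5.png

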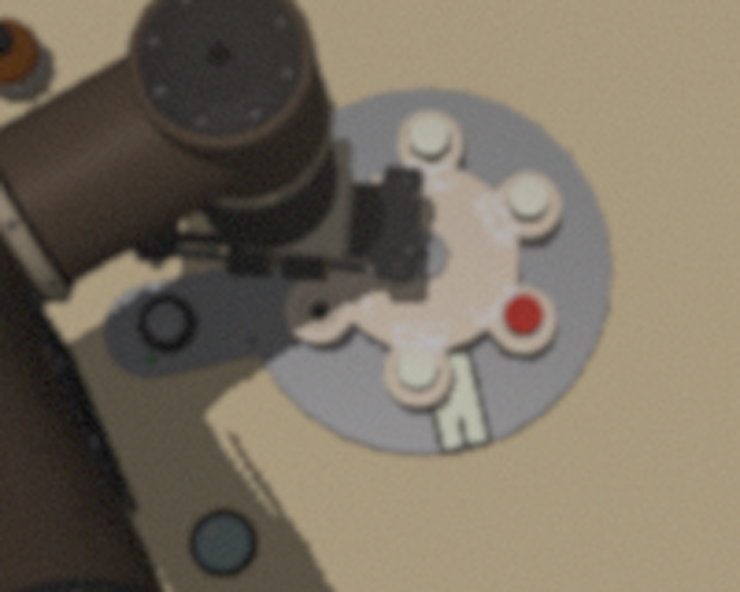

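Call:
carry_out([
  [0.009,0.005,0.002,-0.005,-0.017,-0.09],
  [0.009,-0.002,0,0,0,-0.09],
  [0.009,-0.003,0,0,0,-0.09],
  [0.008,-0.003,0,0,0,-0.08],
  [0.006,-0.003,0,0,0,-0.08],
  [0.004,-0.002,0,0,0,-0.04],
  [0,0,0,0,0,0],
])

```text
time_s: 6.87
tcp_pos: [0.5863, 0.125, 0.0391]
eef_rot: [180.0, -0.1, 150.2]
contact_force: [0.0, 1.7, -0.7]
gripper_width: 0.0003
```

```bash
cat > red.py <<'E'
from h import *
for n in("top","scene"):
    c=r.capture(n); cv2.imwrite("pics/last_%s.png"%n,c[:,:,::-1])
    i=c.astype(int); m=((i[:,:,0]>110)&(i[:,:,1]<70)&(i[:,:,2]<70)); 
    ys,xs=np.nonzero(m); k=(abs(ys-200)<60)&(abs(xs-320)<80)
    if k.sum(): q=ray(n,xs[k].mean(),ys[k].mean(),.075)[:2]; d=q-[.539,.036]; print(n,k.sum(),q.round(4),np.degrees(np.arctan2(d[1],d[0]))%360,np.hypot(*d))
E
python3 st.py; python3 red.py; python3 arc.py -12 6 .107
```

```text
tcp [0.5863 0.125  0.0391] yaw 150.2 phi 62.3 r 0.1016 fix [-0.001 -0.002  0.   ] F [ 0.03  1.69 -0.69] q [  30.6   24.   -21.6   -0.2  -44.5 -150.3]
top 60 [ 0.4712 -0.0146] 216.6998218787152 0.08459612617706075
62.60012601095671
[np.float64(0.006), np.float64(0.003)]
[np.float64(0.003), np.float64(-0.002)]
[np.float64(0.003), np.float64(-0.002)]
[np.float64(0.003), np.float64(-0.002)]
[np.float64(0.003), np.float64(-0.002)]
[np.float64(0.003), np.float64(-0.002)]
```

Call:
carry_out([
  [0.005,0.001,0,0,0,-0.02],
  [0.004,-0.002,0,0,0,-0.02],
  [0.004,-0.002,0,0,0,-0.02],
  [0.003,-0.002,0,0,0,-0.02],
  [0.003,-0.002,0,0,0,-0.02],
  [0.002,-0.002,0,0,0,0],
  [0,0,0,0,0,0],
])

```text
time_s: 7.55
tcp_pos: [0.6065, 0.1153, 0.039]
eef_rot: [-179.9, -0.2, 144.5]
contact_force: [0.4, -0.7, 0.3]
gripper_width: 0.0004
```

```bash
python3 st.py; python3 red.py; python3 arc.py -8 4 .107
```

```text
tcp [0.6065 0.1153 0.039 ] yaw 144.5 phi 50.0 r 0.1049 fix [-0.001 -0.004 -0.   ] F [ 0.44 -0.72  0.34] q [  28.8   25.4  -19.1   -0.2  -45.7 -154.1]
top 58 [0.4607 0.001 ] 204.084891311433 0.0857717720385686
50.143968370475385
[np.float64(0.004), np.float64(-0.001)]
[np.float64(0.003), np.float64(-0.002)]
[np.float64(0.003), np.float64(-0.003)]
[np.float64(0.002), np.float64(-0.003)]
```

Call:
carry_out([
  [0.003,-0.002,0,0,0,-0.02],
  [0.003,-0.003,0,0,0,-0.02],
  [0.002,-0.003,0,0,0,-0.02],
  [0.002,-0.002,0,0,0,0],
  [0,0,0,0,0,0],
  [0,0,0,0,0,0],
])

```text
time_s: 8.15
tcp_pos: [0.6171, 0.1045, 0.039]
eef_rot: [-179.9, -0.2, 140.7]
contact_force: [-1.3, -0.3, 0.7]
gripper_width: 0.0007
```

```bash
python3 st.py; python3 red.py; python3 -c "
import cv2
i=cv2.imread('pics/last_top.png')[140:260,250:390];cv2.imwrite('pics/t8.png',cv2.resize(i,None,fx=5,fy=5,interpolation=2))"
```

```text
tcp [0.6171 0.1045 0.039 ] yaw 140.7 phi 41.6 r 0.1046 fix [-0.002 -0.004 -0.   ] F [-1.26 -0.31  0.71] q [  27.3   26.   -17.9   -0.3  -46.2 -156.5]
top 59 [0.4566 0.0134] 195.33006732074372 0.08545008975842724
```

View pics/t8.png

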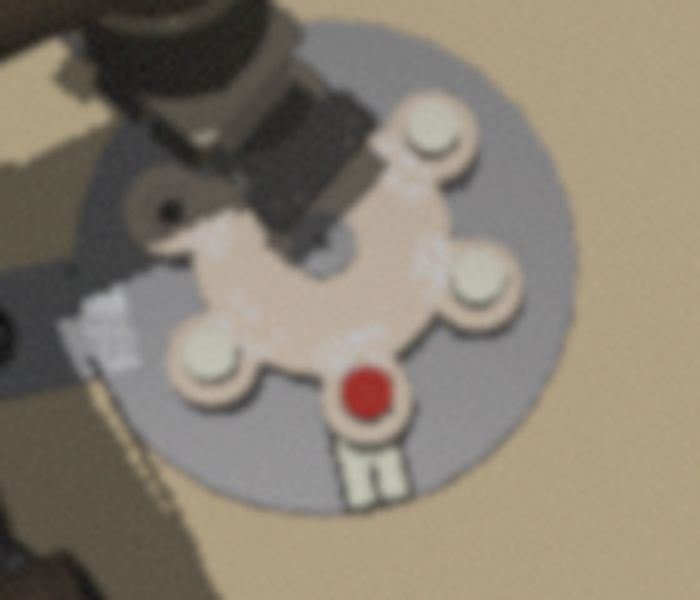

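Call:
carry_out([
  [0.001,-0.001,0,0,0,0],
  [0.001,-0.001,0,0,0,0],
  [0.001,-0.001,0,0,0,0],
  [0,0,0,0,0,0],
  [0,0,0,0,0,0],
])

```text
time_s: 8.67
tcp_pos: [0.6199, 0.1016, 0.039]
eef_rot: [-179.9, -0.2, 140.8]
contact_force: [-0.0, -0.1, 0.7]
gripper_width: 0.0006
```

```bash
python3 st.py; python3 red.py; python3 -c "
import cv2
i=cv2.imread('pics/last_top.png')[140:260,250:390];cv2.imwrite('pics/t9.png',cv2.resize(i,None,fx=5,fy=5,interpolation=2))"
```

```text
tcp [0.6199 0.1016 0.039 ] yaw 140.8 phi 39.5 r 0.1048 fix [-0.001 -0.004 -0.   ] F [-0.01 -0.11  0.73] q [  27.    26.2  -17.6   -0.3  -46.4 -156. ]
top 59 [0.4552 0.0162] 193.280548675312 0.08610089270556895
```

View pics/t9.png

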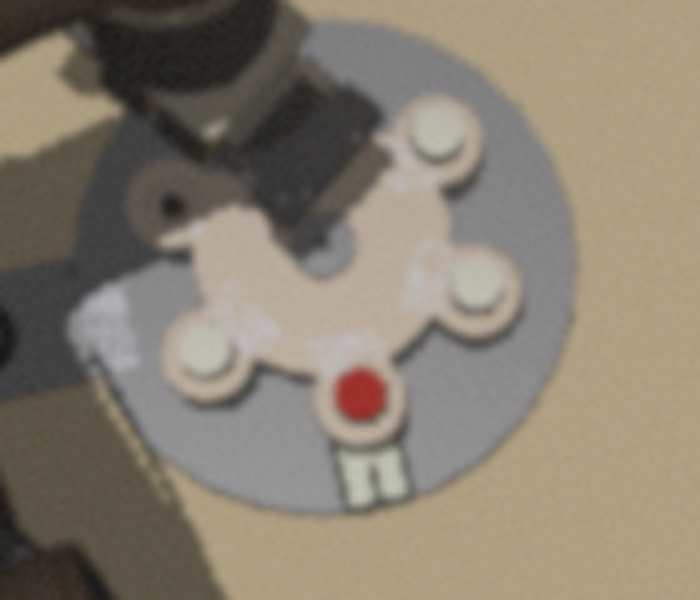

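Call:
carry_out([
  [-0.002,0.003,0,0,0,0],
  [-0.001,0.002,0,0,0,0],
  [0.004,0.003,0,0,0,0],
  [0,0,0.01,0,0,0],
  [0,0,0.02,0,0,0],
  [0,0,0.03,0,0,0],
  [0,0,0.03,0,0,0],
  [-0.02,0.02,0.02,0,0,0.05],
  [-0.03,0.03,0,0,0,0.05],
  [-0.03,0.03,0,0,0,0.05],
  [-0.03,0.03,0,0,0,0],
  [0,0,0,0,0,0],
])

```text
time_s: 9.77
tcp_pos: [0.5097, 0.2227, 0.1599]
eef_rot: [179.9, -0.1, 149.6]
contact_force: [0.0, -1.9, -1.7]
gripper_width: 0.0003
```

```bash
python3 st.py; python3 red.py; python3 - <<'E'
from h import *
i=cv2.imread('pics/last_top.png')[140:260,220:380];cv2.imwrite('pics/t10.png',cv2.resize(i,None,fx=4.7,fy=4.7,interpolation=2))
s=r.get_state();print(s['tcp_pos'],s['eef_rot']);c=r.capture("wrist");cv2.imwrite('pics/w10.png',c[:,:,::-1])
E
```

```text
tcp [0.5097 0.2227 0.1599] yaw 149.6 phi 98.9 r 0.19 fix [-0.002 -0.001  0.   ] F [ 0.02 -1.94 -1.71] q [ 4.370e+01  1.250e+01 -1.980e+01 -1.000e-01 -5.760e+01 -1.641e+02]
top 63 [0.4554 0.0162] 193.29701778420005 0.08587509044150414
scene 51 [0.4553 0.0136] 194.9694445486088 0.08666872734393703
[0.51243603 0.2206194  0.15981448] [ 1.79936332e+02 -2.31176824e-02  1.49550532e+02]
```

View pics/t10.png

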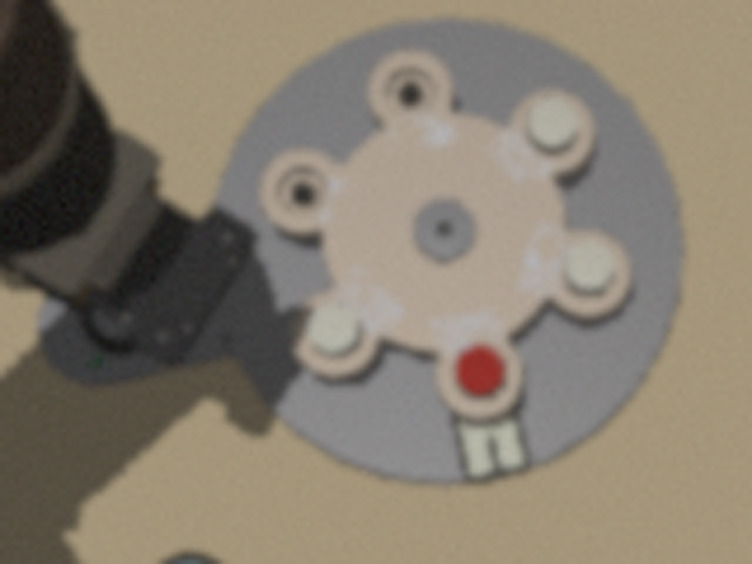

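View pics/w10.png

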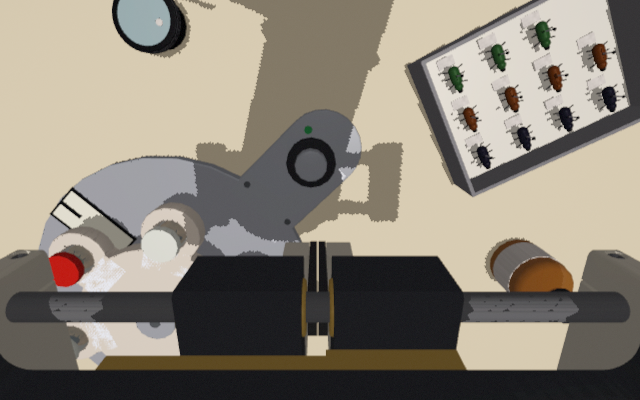

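```bash
python3 - <<'E'
from h import *
s=r.get_state();print(s['tcp_pos'],s['eef_rot'])
for z in(.02,.025,.03): print(z,wray(s,311,162,z))
C=np.array([.539,.036]);a=np.radians(103.4);print(C+.195*np.array([np.cos(a),np.sin(a)]))
i=cv2.imread('pics/w10.png')[100:220,250:390];cv2.imwrite('pics/w10z.png',cv2.resize(i,None,fx=5,fy=5,interpolation=2))
E
```

```text
[0.51304501 0.21972158 0.15926777] [ 1.79981808e+02 -3.46745971e-02  1.49456419e+02]
0.02 [0.4942 0.2243]
0.025 [0.4933 0.225 ]
0.03 [0.4925 0.2256]
[0.49380916 0.2256913 ]
```

View pics/w10z.png

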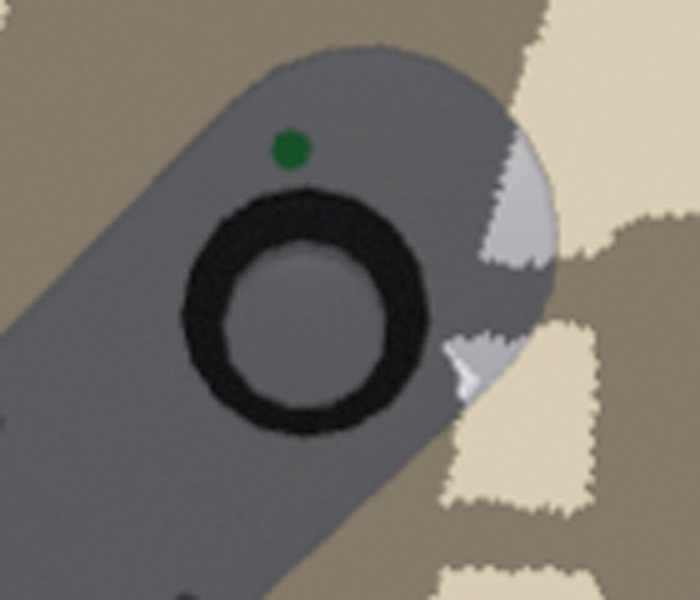

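Call:
carry_out([
  [-0.01,0.003,-0.02,0,0,0],
  [-0.009,0.003,-0.02,0,0,0],
  [0,0,-0.02,0,0,0],
  [0,0,-0.02,0,0,0],
  [0,0,-0.01,0,0,0],
  [0,0,0,0,0,0],
  [0,0,0,0,0,0],
])

```text
time_s: 10.5
tcp_pos: [0.4998, 0.2209, 0.0679]
eef_rot: [179.9, 0.1, 148.9]
contact_force: [-0.6, 1.2, 0.4]
gripper_width: 0.0002
```

```bash
python3 st.py; python3 red.py; python3 - <<'E'
from h import *
i=cv2.imread('pics/last_scene.png')[180:300,280:440];cv2.imwrite('pics/s11.png',cv2.resize(i,None,fx=4.7,fy=4.7,interpolation=2))
E
```

```text
tcp [0.4998 0.2209 0.0679] yaw 148.9 phi 101.9 r 0.19 fix [-0.001  0.003 -0.   ] F [-0.61  1.23  0.44] q [ 4.440e+01  1.760e+01 -2.720e+01  1.000e-01 -4.510e+01 -1.656e+02]
top 66 [0.4554 0.0162] 193.29541646546343 0.08590381496293377
scene 51 [0.4553 0.0136] 194.9694445486088 0.08666872734393703
```

View pics/s11.png

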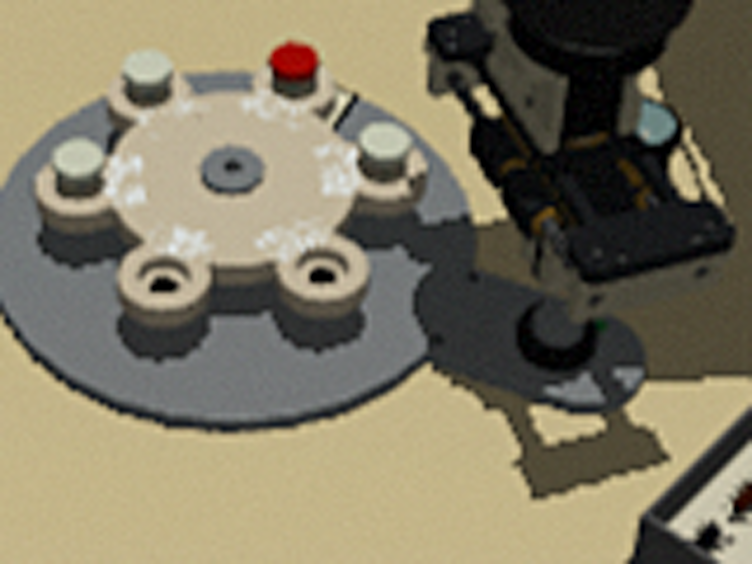

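Call:
carry_out([
  [-0.006,0.005,0,0,0,0],
  [0,0,-0.01,0,0,0],
  [0,0,-0.01,0,0,0],
  [0,0,-0.006,0,0,0],
  [0,0,0,0,0,0],
  [0,0,0,0,0,0],
])

```text
time_s: 11.1
tcp_pos: [0.4952, 0.2284, 0.0433]
eef_rot: [179.5, 0.2, 148.9]
contact_force: [0.4, -0.5, -0.1]
gripper_width: 0.0007
```

```bash
python3 st.py
```

```text
tcp [0.4952 0.2284 0.0433] yaw 148.9 phi 102.8 r 0.1983 fix [-0.006  0.008 -0.   ] F [ 0.39 -0.52 -0.14] q [ 4.540e+01  1.920e+01 -2.910e+01  1.000e-01 -4.110e+01 -1.666e+02]
```

Call:
carry_out([
  [-0.001,-0.002,-0.004,-0.006,0.008,0],
  [0,0,-0.004,0,0,0],
  [0,0,-0.004,0,0,0],
  [0,0,-0.002,0,0,0],
  [0,0,-0.002,0,0,0],
  [0,0,0,0,0,0],
])

```text
time_s: 11.6
tcp_pos: [0.4945, 0.2267, 0.0284]
eef_rot: [-180.0, 0.0, 149.0]
contact_force: [-3.3, -0.3, 5.2]
gripper_width: 0.0003
```

Call:
carry_out([
  [0,0,-0.002,0,0,0],
  [0,0,-0.002,0,0,0],
  [0,0,0,0,0,0],
])

```text
time_s: 11.85
tcp_pos: [0.4945, 0.2267, 0.0289]
eef_rot: [-180.0, 0.1, 149.1]
contact_force: [-2.1, -0.9, 3.9]
gripper_width: 0.0005
```

Call:
carry_out([
  [0,0,-0.006,0,0,0],
  [0,0,-0.006,0,0,0],
  [0,0,-0.006,0,0,0],
])

```text
time_s: 12.1
tcp_pos: [0.4954, 0.227, 0.0269]
eef_rot: [179.9, 0.4, 149.5]
contact_force: [-29.4, -5.4, 77.6]
gripper_width: 0.0003
```

Call:
carry_out([
  [0,0,0.003,0,0,0],
])

```text
time_s: 12.18
tcp_pos: [0.4952, 0.2271, 0.0327]
eef_rot: [179.8, 0.4, 149.6]
contact_force: [-1.4, -0.8, 1.6]
gripper_width: 0.0004
```

```bash
python3 st.py; python3 red.py; python3 - <<'E'
from h import *
i=cv2.imread('pics/last_scene.png')[180:300,280:440];cv2.imwrite('pics/s12.png',cv2.resize(i,None,fx=4.7,fy=4.7,interpolation=2))
E
```

```text
tcp [0.4952 0.2271 0.0327] yaw 149.6 phi 102.8 r 0.1971 fix [ 0.001  0.008 -0.   ] F [-1.37 -0.76  1.56] q [  45.5   20.1  -29.8    0.6  -39.9 -166.4]
top 65 [0.4554 0.0164] 193.17661612863822 0.08589709819549267
scene 52 [0.4553 0.0139] 194.81873254602715 0.08653184684976986
```

View pics/s12.png

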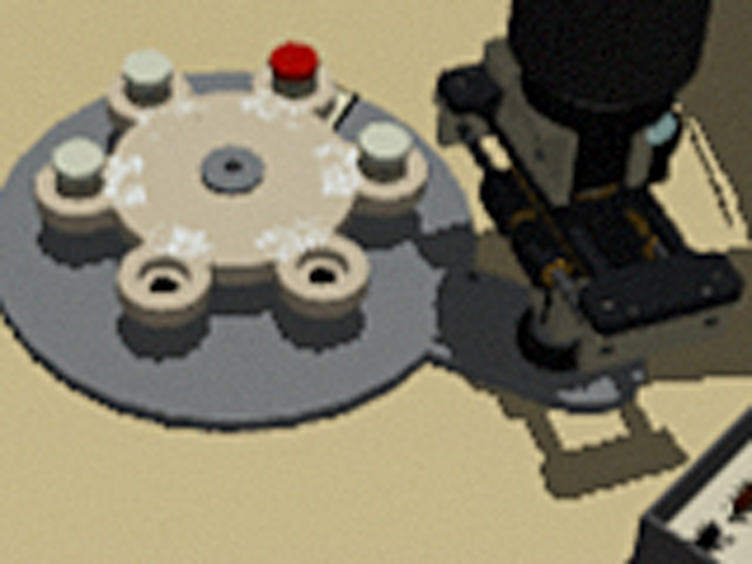

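Call:
carry_out([
  [0,0,0.002,0,0,0],
  [0,0,0,0,0,0],
])

```text
time_s: 12.45
tcp_pos: [0.4965, 0.2281, 0.0352]
eef_rot: [179.6, 0.5, 149.6]
contact_force: [-0.3, -0.6, -0.4]
gripper_width: 0.0007
```

Call:
carry_out([
  [0,0,0.012,0,0,0],
  [0,0,0,0,0,0],
])

```text
time_s: 12.62
tcp_pos: [0.4962, 0.2277, 0.0464]
eef_rot: [179.7, 0.5, 149.5]
contact_force: [1.0, 0.5, 1.1]
gripper_width: 0.0005
```

Call:
carry_out([
  [0,0,-0.007,0,0,0],
  [0,0,0,0,0,0],
])

```text
time_s: 12.78
tcp_pos: [0.496, 0.2275, 0.0378]
eef_rot: [179.7, 0.4, 149.5]
contact_force: [-0.2, 0.2, -0.7]
gripper_width: 0.0002
```

Call:
carry_out([
  [0,0,-0.003,0,0,0],
  [0,0,0,0,0,0],
])

```text
time_s: 12.95
tcp_pos: [0.4957, 0.2272, 0.033]
eef_rot: [179.8, 0.4, 149.5]
contact_force: [-0.3, 0.9, 2.5]
gripper_width: 0.0004
```

Call:
carry_out([
  [0,0,-0.003,0,0,0],
  [0,0,0,0,0,0],
])

```text
time_s: 13.12
tcp_pos: [0.4958, 0.2272, 0.0291]
eef_rot: [179.8, 0.4, 149.5]
contact_force: [-0.9, -0.5, 3.8]
gripper_width: 0.0004
```

Call:
carry_out([
  [0,0,-0.003,0,0,0],
  [0,0,0,0,0,0],
])

```text
time_s: 13.28
tcp_pos: [0.4959, 0.2272, 0.0284]
eef_rot: [179.9, 0.4, 149.6]
contact_force: [-3.2, -1.0, 6.0]
gripper_width: 0.0009
```

Call:
carry_out([
  [0,0,0.005,0,0,0],
  [0,0,0.01,0,0,0],
  [0,0,0.03,0,0,0],
  [0,0,0.035,0,0,0],
  [0,0,0.035,0,0,0],
  [-0.02,0.03,0.03,0,0,0],
  [-0.02,0.03,0,0,0,0.04],
  [-0.01,0.03,0,0,0,0],
  [0,0,0,0,0,0],
  [0,0,0,0,0,0],
])

```text
time_s: 14.12
tcp_pos: [0.446, 0.3124, 0.1803]
eef_rot: [179.9, 0.1, 152.2]
contact_force: [-0.1, -0.3, -0.6]
gripper_width: -0.0
```

```bash
python3 st.py; python3 red.py; python3 - <<'E'
from h import *
cv2.imwrite('pics/t14.png',cv2.imread('pics/last_top.png'))
cv2.imwrite('pics/s14.png',cv2.imread('pics/last_scene.png'))
i=cv2.imread('pics/last_top.png')[140:260,220:380];cv2.imwrite('pics/t14z.png',cv2.resize(i,None,fx=4.7,fy=4.7,interpolation=2))
E
```

```text
tcp [0.446  0.3124 0.1803] yaw 152.2 phi 108.5 r 0.2926 fix [-0.001  0.002 -0.   ] F [-0.09 -0.3  -0.55] q [ 5.570e+01  1.030e+01 -1.980e+01  1.000e-01 -5.980e+01 -1.735e+02]
top 69 [0.4558 0.016 ] 193.49710687377214 0.08560537392594854
scene 51 [0.4553 0.0136] 194.9694445486088 0.08666872734393703
```

View pics/s14.png

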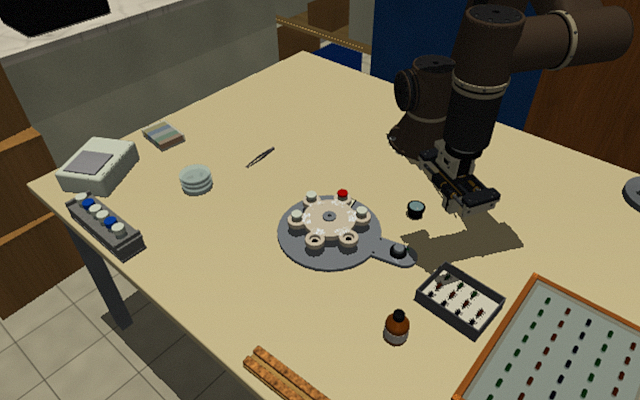

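View pics/t14z.png

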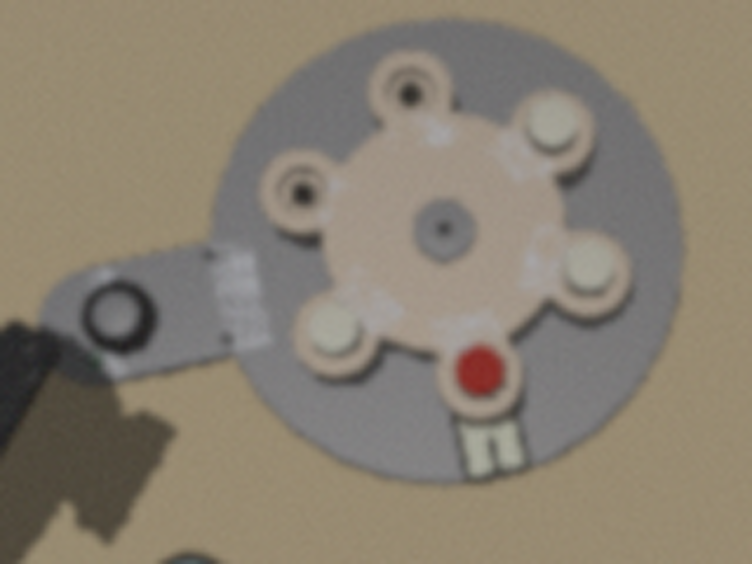

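The pot is over the window and the button is back up, but joint 6 is close to its limit, so I'll turn the wrist back before handing in.

Call:
carry_out([
  [0,0,0.01,0,0,0.1],
  [0,0,0.01,0,0,0.1],
  [0,0,0,0,0,0.1],
  [0,0,0,0,0,0],
  [0,0,0,0,0,0],
])

```text
time_s: 14.63
tcp_pos: [0.4466, 0.3062, 0.1981]
eef_rot: [-179.7, -0.1, 169.4]
contact_force: [-0.2, -0.4, 0.5]
gripper_width: 0.0006
```

```bash
python3 st.py; python3 red.py; python3 -c "
from plant import r
print(r.close_job())"
```

```text
tcp [0.4466 0.3062 0.1981] yaw 169.4 phi 108.8 r 0.2865 fix [ 0.005 -0.002 -0.   ] F [-0.23 -0.43  0.53] q [ 5.520e+01  9.400e+00 -1.840e+01  1.000e-01 -6.250e+01 -1.559e+02]
top 69 [0.4554 0.0159] 193.49672279215972 0.08595806818889262
scene 51 [0.4553 0.0136] 194.9694445486088 0.08666872734393703
the job is handed in; nothing more can be done
None
```

I turned the stage about 167° clockwise with the closed fingertips, pushing only on the side of an empty lobe. I then pressed the button to its stop, let it go, backed off, and handed the job in at about 14.7 s.

**Last checks:**
- **Red pot:** the top camera put it at 193.5° around the stage's axis and the scene camera at 195.0°. The window is at about 193.4°, so the pot is about 1–3 mm from the goal (limit 8 mm). It did not move during the press.
- **Button:** the spring could be felt from about 34 mm above the desk to a hard stop near 28 mm, which fits the 6 mm travel. It looked back up in the final top view.
- **Other things:** in the last pictures all four pots stood upright in their holes. The dishes, tray, forceps, loupe and bottle looked undisturbed, though I did not measure them. The robot was clear of everything.

**Disagreements and close calls:**
- **Camera offset:** the wrist camera placed the stage's centre 4–6 mm lower in y than the other two cameras. I relied on the directions measured within each picture, and these agreed.
- **Button force:** one press pushed too hard and the wrist force reached about 78 N for a moment (limit 120 N).
- **Joint 6:** it came within about 0.2° of its range after the press, and I turned it back before handing in.

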